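# Sweep the offcuts from the saw bed into the scrap pan

## Task

Clear the saw bed: with the fingers, push the four small metal offcuts across the bed and over its edge so that all four drop into the red scrap pan. Sweep them only, do not pick up or carry any of them, and leave the finished bushing standing where it is on the bed. Disturb nothing else: the blue tray with its good parts and the tools on the table stay as they are.

Things in the scene. Friction and masses are not known exactly. Their poses are not given: they have to be found in the camera images.
- bed: Fixed saw bed: dark steel plate, flat top 60 mm above the table, on a green foot. Origin on the table under it. In its frame the plate spans x -115 to +105, y -120 to +120 mm; a green fence on it along its far edge (x +93 to +105) rises 25 mm, its bolt heads 31 mm. The other edges are open: the red pan is below one y end, the blue tray below the other. Offcuts start within x -75..15, y -85..85 mm.
- scrap_pan: Red scrap pan: fixed open box, 220 mm (its x) by 130 mm (its y), 44 mm high, 4 mm walls, floor 4 mm up, parallel to the bed. Origin at the centre of its underside, 173 mm from the bed's origin along the bed's +y or -y (varies). Its rim is 16 mm below the bed's top and tucks 12 mm under the plate's edge, so what is pushed over that edge drops in.
- good_tray: The blue good-parts tray, the same size as the red pan, fixed at the other y end of the bed; two finished bushings stand in it. Origin at the centre of its underside.
- square_offcut: Offcut of grey square steel bar, 26 x 26 mm, 20 mm high, 74 to 150 g. Origin at its centre; it starts lying on the bed at any yaw, a few centimetres from the others. Loose.
- flat_offcut: Offcut of bright aluminium flat bar, 32 mm (its x) by 20 mm (its y), 18 mm high, 21 to 44 g. Origin at its centre; it starts lying on the bed at any yaw, a few centimetres from the others. Loose.
- round_offcut: Disc cut from round copper bar, 30 mm diameter, 18 mm high, lying on its flat face, 79 to 160 g. Origin at its centre; it starts lying on the bed at any yaw, a few centimetres from the others. Loose.
- angle_offcut: L-shaped slice of brass angle, legs 30 mm (along its x) and 26 mm (along its y), 8 mm thick, 18 mm high, 41 to 83 g. It lies flat. Origin at the centre of its outline of 30 by 26 mm; it starts lying on the bed at any yaw, a few centimetres from the others. Loose.
- bushing: Finished steel bushing standing on the bed near the fence, flange 32 mm diameter and 8 mm high, then 24 mm diameter, 38 mm high in all; loose, to be left alone. Origin at the centre of its underside, at bed x +64 to +69 mm and any bed y within 75 mm of the middle.
- stock_bushing1: Bushing like the one on the bed, standing loose in the blue tray; its top is lower than the bed's top. Origin under its centre. Leave alone.
- stock_bushing2: Second such bushing in the blue tray. Leave alone.
- wrench: Steel wrench lying on the table at the left (+y) side, clear of the bed. Leave alone.
- oil_bottle: Yellow oil bottle, 56 mm diameter, 150 mm high, standing on the table at the left (+y) side. Origin under its centre. Leave alone.
- brush: Hand brush lying on the table at the right (-y) side. Leave alone.
- caliper: Caliper, 190 mm long, lying on the table at the right (-y) side. Leave alone.

How it is judged:
By the outcome, as a careful person would: the job done as asked, in the order asked, and still so for the second after the job is handed in, with the robot touching nothing.
It also fails if it takes over 48 s, if anything falls off the work surface, if the arm or the gripper's body presses on something with over 40 N, if the wrist force passes 120 N, or if a joint passes its speed limit or range.

## Robot

A 6-joint arm with a two-finger parallel gripper is mounted at the origin on the work surface. World frame = base frame: x ahead of the robot, y to its left, z up, the work surface at z = 0. Lengths are in mm, angles in rad, forces in N, time in s.
With the tool pointing down it reaches from about 275 to 750 mm from the base axis. Payload 10.2 kg.
Tool frame: the origin (TCP) lies at the very end of the fingers, on their centre line; the grasp point (between the pads) lies 19 mm behind it (ctrl.grip_depth is the distance from the TCP to the grasp point, in mm); z points along the fingers, x is the direction in which the jaws open and shut, and the axes are right-handed (so a half turn about z gives the same grasp; the last joint's range is limited). The gripper opens to 85 mm and grips with 20 to 120 N. Pads are 22 mm wide; open, the fingers measure 114 mm over their backs; the gripper's body (76 mm by 85 mm) begins 54 mm behind the grasp point. The pads swing forward as they close: fully open they stand 13 mm farther back than shut.
Start: joints at [0.909, 0.313, 1.498, -0, 1.331, -0.223], TCP at [223.061, 475.263, 231.294] pointing down, gripper open.
Joint ranges: [-2.94, 2.94], [-0.97, 2.17], [0.19, 2.56], [-1.23, 4.37], [0.02, 3.11], [-2.88, 2.88]. Speed limits (rad/s): [2.39, 2.39, 3.01, 3.14, 3.14, 3.14].

## Interface

Orientations are given as a unit quaternion [w, x, y, z].
In Python, from rig import ctrl gives the robot as it stands.
- The arm moves only by the tool play_rows, never from a script. Its argument "motion" is a list of rows, each a list of 2 entries, a list of its own where there are three numbers: the shift along the tool's x, y, z in mm, then the turn, a rotation vector about the tool's x, y, z in degrees. A call has 1 to 20 rows; each row shifts and turns the commanded pose from where the row before left it, along the tool's axes as they then stand; what a row does not reach is not made up. A row lasts 1/12 s, in which the tool goes at most 41.7 mm and 7.16 degrees, less where a joint would pass 70% of its speed; a pose out of reach is approached as far as the arm can. A call with a gripper value outside its range is refused whole. "fingers" is the finger opening in mm, from 0 to 85.4, set as the call begins (left out, the last holds). The fingers move at their own pace and stop on an object; "squeeze" is the grip in N (left out, the last holds). Time passes only in rows, so rows that do not move let the fingers close. It gives the time, the measured TCP pose, the force and the opening at its end, in the units of the state.
- ctrl.sense(): the state, without advancing time (a new reading comes with each control period).
- ctrl.capture(name): name is "side" or "top" or "wrist"; returns the picture (480x640x3 uint8, red, green, blue); there is no depth.
- ctrl.get_calibration(name): a dict with "K" (3x3 intrinsics, pixels), "R" (3x3) and "t" (3): a world point X has camera coordinates R X + t; the wrist camera has in their place "tool_from_camera" (4x4, takes a point from camera to tool coordinates, whose origin is the TCP and whose axes are the tool frame's). Camera axes: x right, y down, z forward; pixel columns grow to the right and rows downward; lengths in mm; the calibration is good to about 2 mm. A picture is of the moment at which its call begins: read the wrist's pose just before it. get_calibration takes no time and is no camera call.
- ctrl.finish_job(): hands the job in, once; it reports no verdict.
Trained networks look in the newest picture that a camera, given by its name, has taken for a name from the list of things; names that differ only in an ending like _2 or _b are one class to them, and where a whole thing is asked for, a point or a joint stands for the part that bears it (a point fixed in the world has none). Each returns a list of dicts, best first, with "p" (0 to 1); they miss things now and then, are a little off and sometimes report something else, mostly with a low value. They report only what shows in the picture. A call takes as long as a camera call.
- ctrl.spot_in(camera, name): "position" ([column, row] as shares, 0 to 1, of the picture: columns of its width, rows of its height, amid what is visible of it).
The state is a dict: "time_s": time; "joints": joint angles; "dq": joint speeds; "tau": joint torques, N m; "eef_pos": TCP position; "ee_rot": TCP orientation; "force": force on the tool from outside, world axes, zero at the start; "wrist_torque": the same for the moment, N m; "grip_width": opening from 0.0 (shut) to 1.0 (fully open).
Only numpy, scipy, OpenCV 4.12 (cv2) and the standard library are available. Lean on these libraries where they do the work, as an engineer would, in place of code of your own. Each camera call takes 0.05 s, during which the arm holds its last target. There are 200 camera calls.

## Working session

There is one attempt and no reset: what is moved stays moved. The work goes in short steps, Python scripts to look and compute and a tool call to move; the robot and the scene stay as the last step left them, time stands still between calls to the robot, and variables do not carry over. Pictures are saved under pics/ and viewed, about 8 in all and at most 12, crops included, and the job is handed in when it is done.

Besides the shell and the picture viewer there is one more tool, called after ">>>" as name([rows], argument=value, ...), one row to a line, values as JSON. play_rows: Moves the arm, as the interface text tells. Its arguments: {"type":"object","properties":{"motion":{"type":"array"},"fingers":{"type":"number"},"squeeze":{"type":"number"}},"required":["motion"]}

```bash
mkdir -p pics; cat > h.py <<'E'
import numpy as np, cv2
from rig import ctrl
def ray(cam,px,z):
    c=ctrl.get_calibration(cam);K,R,t=map(np.array,(c["K"],c["R"],c["t"]))
    d=R.T@np.linalg.inv(K)@np.array([px[0],px[1],1.]);o=-R.T@t
    return o+d*(z-o[2])/d[2]
def proj(cam,X):
    c=ctrl.get_calibration(cam);K,R,t=map(np.array,(c["K"],c["R"],c["t"]))
    p=K@(R@np.array(X,float)+t);return p[:2]/p[2]
def snap(cam,name=None):
    im=ctrl.capture(cam)
    if name: cv2.imwrite(f"pics/{name}.png",cv2.cvtColor(im,cv2.COLOR_RGB2BGR))
    return im
E
python3 - <<'E'
from h import *
s=ctrl.sense();print(s["time_s"],s["eef_pos"],s["ee_rot"],s["grip_width"])
Z=dict(square_offcut=70,flat_offcut=69,round_offcut=69,angle_offcut=69,bushing=80,scrap_pan=20,good_tray=20,bed=60,oil_bottle=75,stock_bushing1=25)
for c in("top","side"):
    snap(c,c+"0")
    for n,z in Z.items():
        for r in ctrl.spot_in(c,n)[:2]:
            p=np.array(r["position"])*[640,480];print(c,n,round(r["p"],2),p.round(),ray(c,p,z).round())
E
```

```text
0.0 [222.89843326 475.05108868 230.74281272] [ 2.14619185e-04  8.44061516e-01  5.36245969e-01 -6.09787689e-04] 0.9995093830112023
top square_offcut 0.6 [347. 254.] [522. -98.  70.]
top flat_offcut 0.57 [300. 225.] [595.  19.  69.]
top round_offcut 0.58 [325. 231.] [580. -43.  69.]
top bushing 0.63 [352. 203.] [ 649. -110.   80.]
top scrap_pan 0.77 [394. 236.] [ 579. -223.   20.]
top good_tray 0.77 [252. 227.] [597. 145.  20.]
top bed 0.65 [326. 231.] [581. -46.  60.]
top oil_bottle 0.84 [109. 222.] [591. 495.  75.]
top oil_bottle 0.54 [354. 204.] [ 648. -115.   75.]
top stock_bushing1 0.46 [259. 253.] [528. 123.  25.]
top stock_bushing1 0.42 [257. 217.] [622. 132.  25.]
side round_offcut 0.53 [308. 229.] [583. -57.  69.]
side angle_offcut 0.52 [323. 240.] [532. -11.  69.]
side bushing 0.52 [292. 214.] [ 640. -117.   80.]
side scrap_pan 0.85 [317. 205.] [ 569. -244.   20.]
side scrap_pan 0.63 [319. 240.] [546. -66.  20.]
side good_tray 0.96 [296. 289.] [594. 147.  20.]
side bed 0.74 [307. 237.] [583. -29.  60.]
side oil_bottle 0.84 [282. 395.] [578. 506.  75.]
side stock_bushing1 0.72 [321. 284.] [526. 129.  25.]
side stock_bushing1 0.5 [287. 285.] [622. 140.  25.]
```

View pics/top0.png

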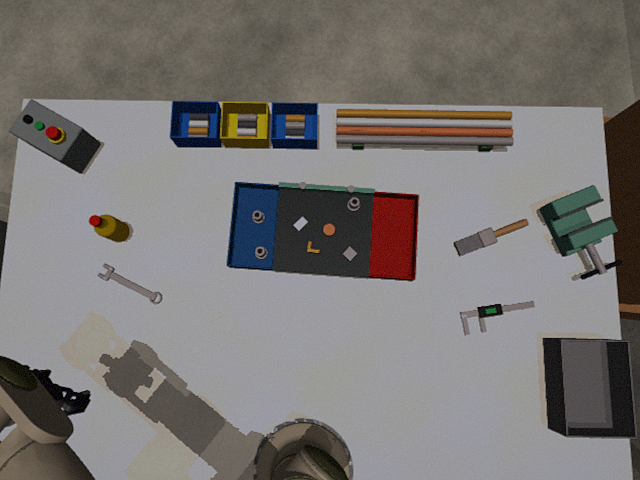

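View pics/side0.png

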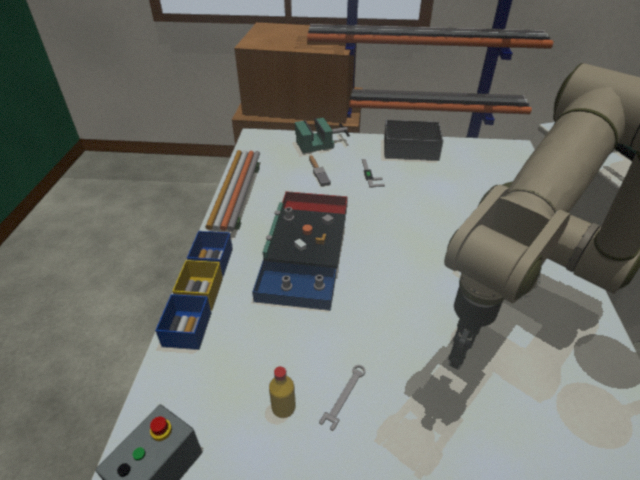

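Top view: pan (red, ~394,236) is at −y, tray at +y, bed between. The flat is at ~(301,224), disc (329,230), brass L (313,247), square (350,254) and bushing (354,203). Next I'll refine the positions by colour.

```bash
python3 - <<'E'
from h import *
im=cv2.imread("pics/top0.png");hsv=cv2.cvtColor(im,cv2.COLOR_BGR2HSV)
H,S,V=cv2.split(hsv)
def big(m,roi=(180,285,222,425)):
    k=np.zeros_like(m);k[roi[0]:roi[1],roi[2]:roi[3]]=m[roi[0]:roi[1],roi[2]:roi[3]]
    c=max(cv2.findContours(k,0,2)[0],key=cv2.contourArea);return c
red=(((H<6)|(H>174))&(S>150)).astype(np.uint8)
blue=((H>95)&(H<125)&(S>100)).astype(np.uint8)
Cs=[]
for n,m in(("red",red),("blue",blue)):
    r=cv2.minAreaRect(big(m));b=cv2.boxPoints(r)
    w=np.array([ray("top",p,44)[:2] for p in b]);print(n,w.round().tolist())
# plate corners, offcuts
dark=((S<60)&(V<90)).astype(np.uint8)
b=cv2.boxPoints(cv2.minAreaRect(big(dark)));print("plate",[ray("top",p,60)[:2].round().tolist() for p in b])
fg=np.zeros_like(V);roi=(slice(208,268),slice(283,366))
fg[roi]=((V>95)|(S>110))[roi].astype(np.uint8)
n,l,st,ce=cv2.connectedComponentsWithStats(fg)
for i in range(1,n):
    if st[i,4]>15: print("blob",ce[i].round(1),st[i],ray("top",ce[i],75)[:2].round(1))
c=cv2.resize(im[175:290,220:425],None,fx=3.9,fy=3.9,interpolation=2);cv2.imwrite("pics/crop0.png",c)
E
```

```text
red [[468.0, -154.0], [690.0, -166.0], [686.0, -285.0], [464.0, -269.0]]
blue [[490.0, 202.0], [713.0, 192.0], [704.0, 74.0], [481.0, 88.0]]
plate [[479.0, 88.0], [694.0, 79.0], [679.0, -167.0], [466.0, -152.0]]
blob [300.2 223.3] [293 217  15  14 113] [597.   17.9]
blob [328.6 229.2] [323 223  12  13 130] [583.3 -52.7]
blob [311.6 248.2] [307 241  13  13  86] [535.  -11.5]
blob [349.3 253.1] [343 247  14  14 103] [ 524.6 -104.4]
```

View pics/crop0.png

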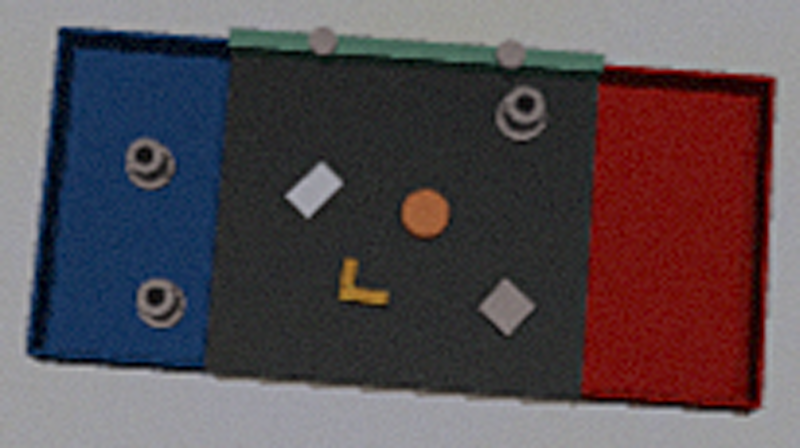

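Offcuts are clear and bed yaw is about −3.4°. In the bed frame: disc (−3,−15), flat (7,56), angle (−53,23), square (−58,−70). I'll line the jaws up with bed x (partly shut, 14 mm gap), giving two-point pushes toward −y.

>>> play_rows([
  [[0,0,0],[0,0,6.825]],
  [[0,0,0],[0,0,6.825]],
  [[0,0,0],[0,0,6.825]],
  [[0,0,0],[0,0,6.825]],
  [[0,0,0],[0,0,6.825]],
  [[0,0,0],[0,0,6.825]],
  [[0,0,0],[0,0,6.825]],
  [[0,0,0],[0,0,6.825]],
  [[0,0,0],[0,0,6.825]],
  [[0,0,0],[0,0,6.825]],
  [[0,0,0],[0,0,0]],
  [[0,0,0],[0,0,0]],
], fingers=14, squeeze=40)

```text
time_s: 2.1
eef_pos: [223.1, 475.3, 231.3]
ee_rot: [0.0, 1.0, -0.028, -0.0]
force: [0.4, 0.2, -0.2]
grip_width: 0.164
```

>>> play_rows([
  [[20,24,0],[0,0,0]],
  [[20,24,0],[0,0,0]],
  [[20,24,0],[0,0,0]],
  [[20,24,0],[0,0,0]],
  [[20,24,0],[0,0,0]],
  [[20,24,0],[0,0,0]],
  [[20,24,0],[0,0,0]],
  [[20,24,0],[0,0,0]],
  [[20,24,0],[0,0,0]],
  [[20,24,5],[0,0,0]],
  [[20,24,10],[0,0,0]],
  [[20,24,10],[0,0,0]],
  [[20,24,10],[0,0,0]],
  [[20,24,10],[0,0,0]],
  [[20,24,10],[0,0,0]],
  [[20,24,10],[0,0,0]],
  [[20,24,10],[0,0,0]],
  [[20,24,10],[0,0,0]],
  [[20,24,10],[0,0,0]],
  [[0,0,0],[0,0,0]],
])

```text
time_s: 3.77
eef_pos: [576.9, -6.5, 134.0]
ee_rot: [0.0, 1.0, -0.03, -0.001]
force: [-0.5, 0.2, 0.0]
grip_width: 0.162
```

```bash
cat >> h.py <<'E'
O=np.array([587.,-38.]);A=np.radians(-3.4);BX=np.array([np.cos(A),np.sin(A)]);BY=np.array([-np.sin(A),np.cos(A)])
def bed(p): d=np.array(p[:2])-O;return np.array([d@BX,d@BY]).round(1)
def st():
    s=ctrl.sense();q=s["ee_rot"];print("t",round(s["time_s"],2),"bed",bed(s["eef_pos"]),"z",round(s["eef_pos"][2],1),"ang",np.degrees(2*np.arctan2(q[2],q[1])).round(1),"F",np.round(s["force"],1),s["grip_width"])
E
python3 - <<'E'
from h import *
st()
s=ctrl.sense();im=snap("wrist","w0")
c=ctrl.get_calibration("wrist");T=np.array(c["tool_from_camera"]);K=np.array(c["K"])
from scipy.spatial.transform import Rotation as R
q=s["ee_rot"];Rw=R.from_quat([q[1],q[2],q[3],q[0]]).as_matrix()
for n,z in dict(square_offcut=75,flat_offcut=75,round_offcut=75,angle_offcut=75,bushing=90).items():
    for r in ctrl.spot_in("wrist",n)[:1]:
        p=np.array(r["position"])*[640,480];d=Rw@T[:3,:3]@np.linalg.inv(K)@[p[0],p[1],1];o=Rw@T[:3,3]+s["eef_pos"]
        X=o+d*(z-o[2])/d[2];print(n,round(r["p"],2),p.round(),X.round(),bed(X))
E
```

```text
t 3.77 bed [-12.   30.8] z 134.0 ang -3.4 F [-0.5  0.2  0. ] 0.1615818112301427
flat_offcut 0.58 [350. 224.] [596.  19.  75.] [ 5.6 57.6]
round_offcut 0.74 [325. 330.] [578. -47.  75.] [ -8.3 -10. ]
angle_offcut 0.83 [247. 271.] [535.  -6.  75.] [-54.2  28.7]
bushing 0.44 [450. 413.] [ 653. -102.   90.] [ 70.  -60.1]
```

View pics/w0.png

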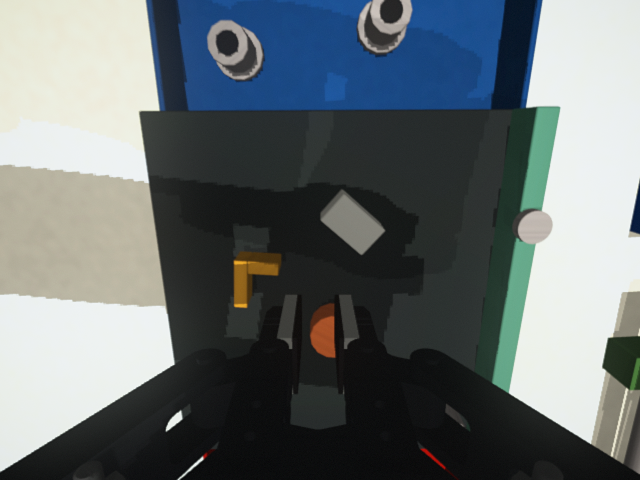

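Wrist view: the flat is at (352,222), the L at (252,275), and the disc (325,330) lies between and ahead of the fingertips. Jaws are parallel to bed x. I'll descend behind the disc.

>>> play_rows([
  [[5,5,10],[0,0,0]],
  [[4,4,15],[0,0,0]],
  [[0,0,15],[0,0,0]],
  [[0,0,12],[0,0,0]],
  [[0,0,8],[0,0,0]],
  [[0,0,5],[0,0,0]],
  [[0,0,4],[0,0,0]],
  [[0,0,0],[0,0,0]],
  [[0,0,0],[0,0,0]],
])

```text
time_s: 4.82
eef_pos: [584.1, -11.9, 67.7]
ee_rot: [0.0, 1.0, -0.029, 0.0]
force: [0.2, 0.4, 0.3]
grip_width: 0.163
```

```bash
python3 - <<'E'
from h import *
st();snap("wrist","w1")
E
```

```text
t 4.82 bed [-4.4 25.9] z 67.7 ang -3.4 F [0.2 0.4 0.3] 0.1626620764133592
```

View pics/w1.png

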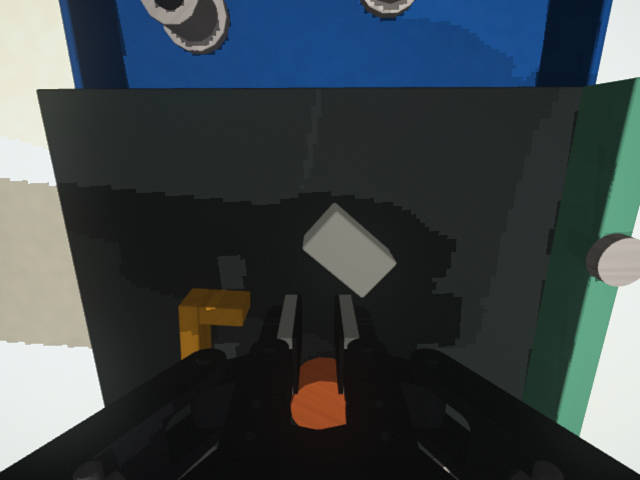

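Fingers are behind the disc and centred on it (disc at ~319,395; fingers at ~318). Lowering slightly and pushing.

>>> play_rows([
  [[0,0,2],[0,0,0]],
  [[0,0,2],[0,0,0]],
  [[0,5,0],[0,0,0]],
  [[0,8,0],[0,0,0]],
  [[0,10,0],[0,0,0]],
  [[0,12,0],[0,0,0]],
  [[0,12,0],[0,0,0]],
  [[0,12,0],[0,0,0]],
  [[0,12,0],[0,0,0]],
  [[0,12,0],[0,0,0]],
  [[0,12,0],[0,0,0]],
  [[0,12,0],[0,0,0]],
  [[0,12,0],[0,0,0]],
  [[0,12,0],[0,0,0]],
  [[0,12,0],[0,0,0]],
  [[0,10,0],[0,0,0]],
  [[0,6,0],[0,0,0]],
  [[0,0,0],[0,0,0]],
  [[0,0,0],[0,0,0]],
])

```text
time_s: 6.45
eef_pos: [574.4, -170.7, 63.2]
ee_rot: [-0.0, 1.0, -0.03, -0.0]
force: [0.4, 0.3, -0.2]
grip_width: 0.167
```

```bash
cat >> h.py <<'E'
def crop(name):
    im=cv2.cvtColor(snap("top"),cv2.COLOR_RGB2BGR);cv2.imwrite(f"pics/{name}.png",cv2.resize(im[175:290,220:425],None,fx=3.9,fy=3.9,interpolation=2))
E
python3 - <<'E'
from h import *
st();crop("c1")
E
```

```text
t 6.45 bed [  -4.7 -133.2] z 63.2 ang -3.4 F [ 0.4  0.3 -0.2] 0.16691079151052332
```

View pics/c1.png

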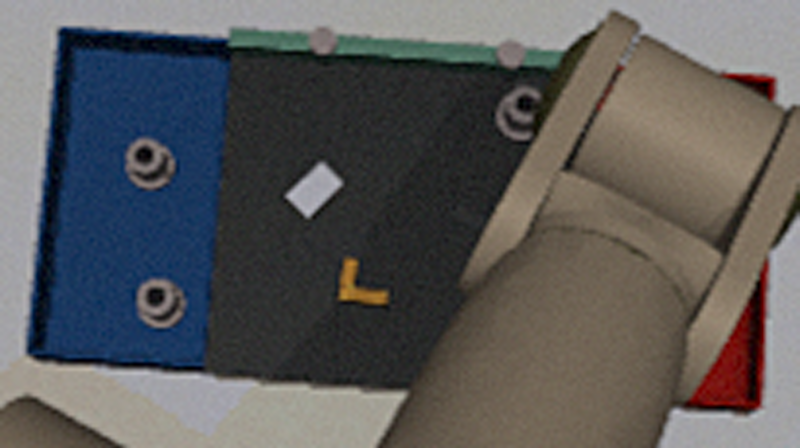

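The disc has left the bed; the flat and L are untouched and the bushing hasn't moved. Next is the square.

>>> play_rows([
  [[0,0,-14],[0,0,0]],
  [[0,0,-14],[0,0,0]],
  [[0,0,-14],[0,0,0]],
  [[-10,-20,0],[0,0,0]],
  [[-14,-25,0],[0,0,0]],
  [[-14,-25,0],[0,0,0]],
  [[-10,-20,0],[0,0,0]],
  [[-6,-15,0],[0,0,0]],
  [[0,0,12],[0,0,0]],
  [[0,0,12],[0,0,0]],
  [[0,0,10],[0,0,0]],
  [[0,0,5],[0,0,0]],
  [[0,0,3],[0,0,0]],
  [[0,0,0],[0,0,0]],
  [[0,0,0],[0,0,0]],
])

```text
time_s: 7.75
eef_pos: [527.0, -62.8, 63.6]
ee_rot: [0.0, 1.0, -0.03, 0.0]
force: [-0.4, -0.5, 0.3]
grip_width: 0.162
```

```bash
python3 - <<'E'
from h import *
st();snap("wrist","w2")
E
```

```text
t 7.75 bed [-58.4 -28.3] z 63.6 ang -3.4 F [-0.4 -0.5  0.3] 0.1619990003972514
```

View pics/w2.png

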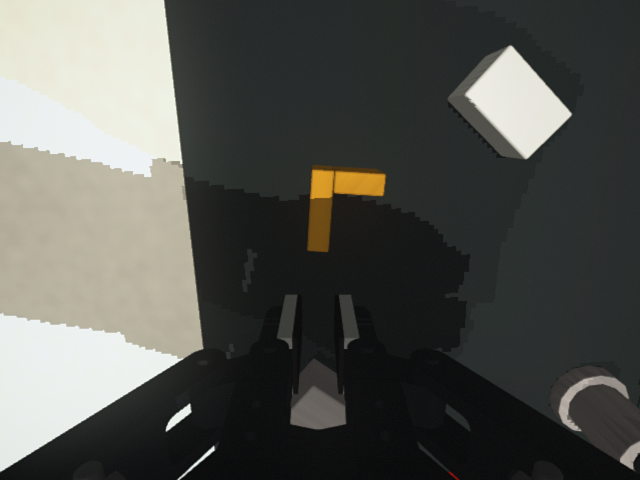

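The square's corner (315,360) is centred between the fingers. Pushing it over, then moving behind the L.

>>> play_rows([
  [[0,5,0],[0,0,0]],
  [[0,10,0],[0,0,0]],
  [[0,12,0],[0,0,0]],
  [[0,12,0],[0,0,0]],
  [[0,12,0],[0,0,0]],
  [[0,12,0],[0,0,0]],
  [[0,12,0],[0,0,0]],
  [[0,12,0],[0,0,0]],
  [[0,12,0],[0,0,0]],
  [[0,6,0],[0,0,0]],
  [[0,0,0],[0,0,0]],
  [[0,0,0],[0,0,0]],
])

```text
time_s: 8.8
eef_pos: [520.5, -167.6, 63.2]
ee_rot: [-0.0, 1.0, -0.03, -0.0]
force: [-0.1, 0.8, 0.0]
grip_width: 0.163
```

>>> play_rows([
  [[0,0,-14],[0,0,0]],
  [[0,0,-14],[0,0,0]],
  [[0,0,-14],[0,0,0]],
  [[0,-15,0],[0,0,0]],
  [[1,-28,0],[0,0,0]],
  [[1,-28,0],[0,0,0]],
  [[1,-28,0],[0,0,0]],
  [[1,-28,0],[0,0,0]],
  [[1,-28,0],[0,0,0]],
  [[0,-25,0],[0,0,0]],
  [[0,-15,0],[0,0,0]],
  [[0,0,0],[0,0,0]],
  [[0,0,12],[0,0,0]],
  [[0,0,12],[0,0,0]],
  [[0,0,10],[0,0,0]],
  [[0,0,5],[0,0,0]],
  [[0,0,3],[0,0,0]],
  [[0,0,0],[0,0,0]],
  [[0,0,0],[0,0,0]],
])

```text
time_s: 10.38
eef_pos: [537.3, 26.7, 63.6]
ee_rot: [0.0, 1.0, -0.03, 0.0]
force: [0.3, -0.2, -0.6]
grip_width: 0.162
```

```bash
python3 - <<'E'
from h import *
st();a=snap("wrist");im=cv2.cvtColor(snap("side"),cv2.COLOR_RGB2BGR)[180:320,240:370]
cv2.imwrite("pics/m1.png",np.hstack([cv2.cvtColor(a,cv2.COLOR_RGB2BGR)[:,:][::1,::1][0:480,100:500],cv2.resize(im,(400,480),interpolation=2)]))
E
```

```text
t 10.38 bed [-53.5  61.7] z 63.6 ang -3.4 F [ 0.3 -0.2 -0.6] 0.16213778879862478
```

View pics/m1.png

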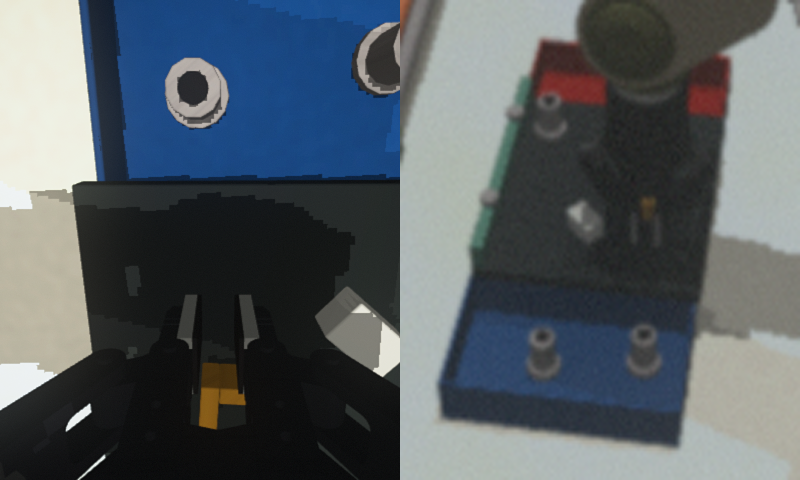

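The L lies squarely ahead of the fingers. Pushing it over, then going behind the flat.

>>> play_rows([
  [[0,5,0],[0,0,0]],
  [[0,8,0],[0,0,0]],
  [[0,11,0],[0,0,0]],
  [[0,11,0],[0,0,0]],
  [[0,11,0],[0,0,0]],
  [[0,11,0],[0,0,0]],
  [[0,11,0],[0,0,0]],
  [[0,11,0],[0,0,0]],
  [[0,11,0],[0,0,0]],
  [[0,11,0],[0,0,0]],
  [[0,11,0],[0,0,0]],
  [[0,11,0],[0,0,0]],
  [[0,11,0],[0,0,0]],
  [[0,11,0],[0,0,0]],
  [[0,11,0],[0,0,0]],
  [[0,11,0],[0,0,0]],
  [[0,11,0],[0,0,0]],
  [[0,11,0],[0,0,0]],
  [[0,6,0],[0,0,0]],
  [[0,0,0],[0,0,0]],
])

```text
time_s: 12.15
eef_pos: [525.5, -169.1, 63.2]
ee_rot: [0.0, 1.0, -0.03, 0.0]
force: [-0.3, -0.3, 1.2]
grip_width: 0.162
```

>>> play_rows([
  [[0,0,-14],[0,0,0]],
  [[0,0,-14],[0,0,0]],
  [[0,0,-14],[0,0,0]],
  [[4,-15,0],[0,0,0]],
  [[7,-28,0],[0,0,0]],
  [[7,-28,0],[0,0,0]],
  [[7,-28,0],[0,0,0]],
  [[7,-28,0],[0,0,0]],
  [[7,-28,0],[0,0,0]],
  [[7,-28,0],[0,0,0]],
  [[7,-25,0],[0,0,0]],
  [[6,-15,0],[0,0,0]],
  [[0,0,0],[0,0,0]],
  [[0,0,12],[0,0,0]],
  [[0,0,12],[0,0,0]],
  [[0,0,10],[0,0,0]],
  [[0,0,5],[0,0,0]],
  [[0,0,3],[0,0,0]],
  [[0,0,0],[0,0,0]],
  [[0,0,0],[0,0,0]],
])

```text
time_s: 13.82
eef_pos: [597.8, 51.1, 63.4]
ee_rot: [0.0, 1.0, -0.03, 0.0]
force: [0.3, -0.6, 0.1]
grip_width: 0.161
```

```bash
python3 - <<'E'
from h import *
st();a=snap("wrist");im=cv2.cvtColor(snap("top"),cv2.COLOR_RGB2BGR)[175:290,290:425]
cv2.imwrite("pics/m2.png",np.hstack([cv2.cvtColor(a,cv2.COLOR_RGB2BGR)[0:480,150:500],cv2.resize(im,(450,480),interpolation=2)]))
E
```

```text
t 13.82 bed [ 5.5 89.6] z 63.4 ang -3.4 F [ 0.3 -0.6  0.1] 0.16112804075328718
```

View pics/m2.png

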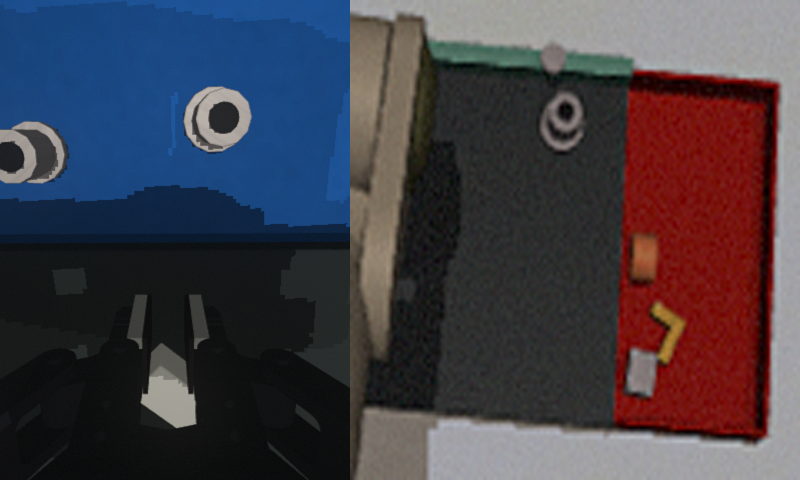

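Right: disc, L and square are in the pan. Left: the flat's corner (168,345) is centred ahead of the fingers. Last push.

>>> play_rows([
  [[0,5,0],[0,0,0]],
  [[0,8,0],[0,0,0]],
  [[0,10,0],[0,0,0]],
  [[0,11,0],[0,0,0]],
  [[0,11,0],[0,0,0]],
  [[0,11,0],[0,0,0]],
  [[0,11,0],[0,0,0]],
  [[0,11,0],[0,0,0]],
  [[0,11,0],[0,0,0]],
  [[0,11,0],[0,0,0]],
  [[0,11,0],[0,0,0]],
  [[0,11,0],[0,0,0]],
  [[0,11,0],[0,0,0]],
  [[0,11,0],[0,0,0]],
  [[0,11,0],[0,0,0]],
  [[0,11,0],[0,0,0]],
  [[0,11,0],[0,0,0]],
])

```text
time_s: 15.33
eef_pos: [587.1, -126.4, 63.3]
ee_rot: [0.0, 1.0, -0.03, 0.0]
force: [-1.0, -0.0, 0.3]
grip_width: 0.162
```

```bash
python3 - <<'E'
from h import *
st();cv2.imwrite("pics/w3.png",cv2.cvtColor(snap("wrist"),cv2.COLOR_RGB2BGR))
E
```

```text
t 15.33 bed [  5.3 -88.2] z 63.3 ang -3.4 F [-1.  -0.   0.3] 0.16205377510508442
```

View pics/w3.png

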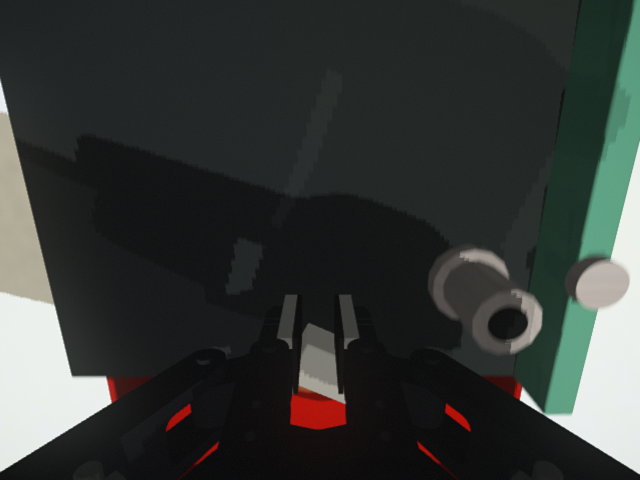

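The flat is still held ahead of the fingers at the pan edge, and the bushing is clear. Finishing the push, lifting, and retreating toward the robot.

>>> play_rows([
  [[0,11,0],[0,0,0]],
  [[0,11,0],[0,0,0]],
  [[0,11,0],[0,0,0]],
  [[0,9,0],[0,0,0]],
  [[0,6,0],[0,0,0]],
  [[0,0,0],[0,0,0]],
  [[0,0,0],[0,0,0]],
  [[0,0,-14],[0,0,0]],
  [[0,0,-20],[0,0,0]],
  [[0,0,-25],[0,0,0]],
  [[0,0,-25],[0,0,0]],
  [[0,0,-25],[0,0,0]],
  [[-10,-10,-15],[0,0,0]],
  [[-22,-10,0],[0,0,0]],
  [[-25,-10,0],[0,0,0]],
  [[-25,-10,0],[0,0,0]],
  [[-25,-10,0],[0,0,0]],
  [[-25,-10,0],[0,0,0]],
  [[-25,-10,0],[0,0,0]],
  [[-20,-10,0],[0,0,0]],
])

```text
time_s: 17.05
eef_pos: [410.7, -81.7, 187.2]
ee_rot: [-0.0, 1.0, -0.029, -0.0]
force: [-0.4, 0.3, 0.0]
grip_width: 0.166
```

>>> play_rows([
  [[-15,-25,0],[0,0,0]],
  [[-15,-30,0],[0,0,0]],
  [[-10,-30,0],[0,0,0]],
  [[-5,-30,0],[0,0,0]],
  [[0,-30,0],[0,0,0]],
  [[0,-30,0],[0,0,0]],
  [[0,-30,0],[0,0,0]],
  [[0,-20,0],[0,0,0]],
  [[0,0,0],[0,0,0]],
  [[0,0,0],[0,0,0]],
  [[0,0,0],[0,0,0]],
  [[0,0,0],[0,0,0]],
])

```text
time_s: 18.05
eef_pos: [380.7, 143.8, 187.3]
ee_rot: [0.0, 1.0, -0.03, 0.0]
force: [-0.0, -0.2, 0.7]
grip_width: 0.167
```

```bash
python3 - <<'E'
from h import *
st();crop("c2")
E
```

```text
t 18.05 bed [-216.7  169.2] z 187.3 ang -3.4 F [-0.  -0.2  0.7] 0.16652918608489273
```

View pics/c2.png

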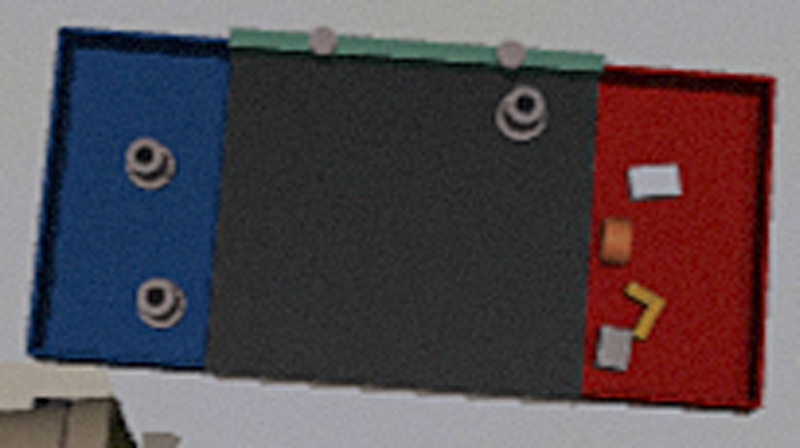

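All four are in the pan, and the bushings are in the same pixels as before. Handing in.

```bash
python3 -c "
from rig import ctrl
print(ctrl.finish_job())"
```

```text
the job is handed in; nothing more can be done
None
```

All four offcuts are in the red scrap pan. I swept the disc, square, angle and flat there one at a time, with the fingers partly shut and pushing toward the bed's −y edge. Nothing was picked up.

- **Last top picture (18 s):** The bed is empty except for the bushing, which shows no visible shift. The two bushings in the blue tray also look unmoved. The copper disc is standing on its edge in the pan, at rest well below the rim.
- **Forces and position:** The force readings, taken at the end of each move, stayed at about 1 N. The arm was parked clear at z = 187 mm before I handed in.
- **Less certain:**
  - The wrench, bottle, brush and caliper were not in the last picture, but the arm never went near them at low height.
  - Early network position estimates disagreed by about 5 mm between cameras. I used my own colour-based positions instead and checked them in wrist pictures before each push.

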